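# Set the foil gauge's sprung stop at mid position and slide the gold roll against it

## Task

On the roll gauge, push the red sprung stop all the way along towards the gold foil roll and let it go, so that it springs back and latches on the stop pin at mid position. Then push the gold roll along its bed, without lifting it, until its end rests against the latched red stop. Push with the fingertips only: pick nothing up and leave the other things on the table where they are.

Things in the scene. Friction and masses are not known exactly. Their poses are not given: they have to be found in the camera images.
- gauge: Roll gauge, fixed to the table: aluminium base 120 mm (its x) by 425 mm (y), 12 mm thick, origin centred under it (y from -215 to +210 mm), z up. The red stop is pushed along its +y. Two steel rails, 60 mm apart inside, tops 26 mm above the table, run from y = -90 to +210 mm along the centre line as the roll's bed, open at the +y end.
- barrel (a point): Top of the dark spring barrel, 34 mm above the table, at its mid length. It lies on the centre line at the gauge's -y end, behind the red stop, from gauge y = -210 to -130 mm, 18 mm thick, in two blue brackets 30 mm wide.
- pin_top (a point): Top of the black knob, 16 mm wide, of the stop pin, 99 mm above the table with the pin down. The pin's blue tower stands beside the bed at gauge y = -37 to -3 mm, x = +42 to +70 mm, 76 mm high. Closed fingers pass beside it on the centre line; open ones may hit it.
- pin (a joint): Lift of the stop pin in m: 0 when down (start, and when latched), up to 0.012 while the stop's yellow ramp passes under it. A light spring pushes it down. Not to be handled.
- carriage (a joint): Travel of the red sprung stop along the gauge's +y, m: 0 at the start, 0.040 latched, 0.070 at its end stop. A spring drives it back (5 N at 0, 10 N at 0.070); pushing takes 5 to 14 N. Its yellow side ramp lifts the pin, which drops behind it at about 0.040. Released from beyond 0.060 it returns and is held at 0.040; released too early it returns to 0. When latched it is rigid towards 0.
- push_face (a point): Point on the red upright plate of the stop: on the face that is pushed (looks along the gauge's -y), mid width, 62 mm above the table. The plate is 50 mm wide, 12 mm thick, from 14 to 80 mm above the table, and moves with the stop. Best pushed with upright closed fingertips reaching 20 to 30 mm below its top edge; deeper, a gripper's body may meet its edge and the barrel is near.
- stop_face (a point): Point on the other face of the same red plate (looks along the gauge's +y), on the centre line at the height of the roll's axis, 39.5 mm above the table. Its axes are parallel to the gauge's.
- gold_roll: Loose gold foil roll lying in the bed, axis along the gauge's y, 55 mm diameter, 100 mm long, about 0.35 kg, origin at its centre, 39.5 mm above the table; top 67 mm above the table. It does not touch the red stop even at the stop's far end. It slides along the bed with 1 to 6 N.
- roll_near (a point): Centre of the gold roll's end that faces the red stop.
- roll_far (a point): Centre of the gold roll's other end (looks along the gauge's +y), the end to push on.
- silver_roll: Bystander: short silver foil roll standing on end, 52 mm diameter, 70 mm tall, robot side of the gauge; origin at the centre of its underside.
- blue_roll: Bystander: blue foil roll standing on end, 56 mm diameter, 80 mm tall, far side of the gauge; origin at the centre of its underside.
- red_roll: Bystander: red foil roll standing on end, 48 mm diameter, 60 mm tall, far side of the gauge; origin at the centre of its underside.
- core_tube: Bystander: empty cardboard core standing on end, 44 mm diameter, 60 mm tall, robot side of the gauge; origin at the centre of its underside.
- ruler: Bystander: steel ruler lying flat, 300 x 30 x 4 mm, at the right of the table; origin at the centre of its underside.
- knife: Bystander: yellow closed utility knife lying flat, 130 x 22 x 18 mm; origin at the centre of its underside.
- green_roll: Bystander: green foil roll standing on end, 54 mm diameter, 75 mm tall; origin at the centre of its underside.
There are look-alikes about, which are no part of the job. There is more than one size of the gold_roll; the job needs the smallest.

How it is judged:
On the way, in this order (a step that is already met when the one before it is completed fails the run):
1. the red stop is pushed to near its far end (travel over 60 mm) (value of joint carriage above 0.06 m), for 0.05 s.
2. released: the stop is back and latched at mid position, untouched by the fingers (value of joint carriage between 0.036 and 0.044 m and contact force between the fingers and carriage below 0.1 N), for 0.2 s.
3. the gold roll, pushed along its bed, meets the latched stop (value of joint carriage between 0.036 and 0.044 m and x of gold_roll in the frame of gauge between -0.008 and 0.008 m and z of gold_roll in the frame of gauge between 0.035 and 0.045 m and y of roll_near in the frame of stop_face below 0.004 m), for 0.1 s.
At the end, for the whole second after the job is handed in: The red stop rests latched at mid position (travel 40 mm, within 4 mm) and the gold roll lies still in its bed between the rails with its end against the red stop (gap under 4 mm) (all of step 3 and linear speed of gold_roll below 0.01 m/s and velocity of joint carriage between -0.01 and 0.01 m/s); the robot touches nothing.
It fails at once if the gold roll is lifted out of its bed (more than 10 mm) (z of gold_roll in the frame of gauge above 0.0495 m).
It fails at once if the gold roll touches the red stop before the stop is latched (contact force between gold_roll and carriage above 0.2 N and value of joint carriage below 0.03 m).
It fails at once if another thing on the table is moved more than 20 mm (distance of any of silver_roll, blue_roll, red_roll, core_tube, ruler, knife, green_roll from where it was at the start of the episode above 0.02 m).
It also fails if it takes over 48 s, if anything falls off the work surface, if the arm or the gripper's body presses on something with over 40 N, if the wrist force passes 120 N, or if a joint passes its speed limit or range.

## Robot

A 6-joint arm with a two-finger parallel gripper is mounted at the origin on the work surface. World frame = base frame: x ahead of the robot, y to its left, z up, the work surface at z = 0. Lengths are in m, angles in rad, forces in N, time in s.
With the tool pointing down it reaches from about 0.35 to 0.975 m from the base axis. Payload 4.9 kg.
Tool frame: the origin (TCP) lies between the finger pads; the fingertips stand 25 mm ahead of it and the grasp point (between the pads) lies 6 mm ahead of it; z points along the fingers, y is the line along which they close (so a half turn about z gives the same grasp; the last joint's range is limited). The gripper opens to 85 mm and grips with 20 to 120 N. Pads are 22 mm wide; open, the fingers measure 114 mm over their backs; the gripper's body (76 mm by 85 mm) begins 54 mm behind the grasp point. The pads swing forward as they close: fully open they stand 13 mm farther back than shut.
Start: joints at [1.088, 0.053, 1.613, -0, 1.476, -0.119], TCP at [0.222, 0.584, 0.256] pointing down, gripper open.
Joint ranges: [-3.01, 3.01], [-1.01, 2.22], [0.06, 2.58], [-1.02, 4.17], [0.09, 2.62], [-3.14, 3.14]. Speed limits (rad/s): [2.57, 2.57, 3.14, 3.14, 3.14, 3.14].

## Interface

Orientations are given as a unit quaternion [w, x, y, z].
In Python, from plant import manip gives the robot as it stands.
- The arm moves only by the shell command python3 -m inch 'ROWS'. ROWS is JSON, a list of rows, each a list of 3 entries, a list of its own where there are three numbers: the shift along the tool's x, y, z in m, then the turn, a rotation vector about the tool's x, y, z in rad, then the opening, from 0 (shut) to 1 (fully open). A call has 1 to 8 rows; each row shifts and turns the commanded pose from where the row before left it, along the tool's axes as they then stand; what a row does not reach is not made up. A row lasts 1/10 s, in which the tool goes at most 50 mm and 8.59 degrees, less where a joint would pass 70% of its speed; a pose out of reach is approached as far as the arm can. A call with a gripper value outside its range is refused whole. The fingers move at their own pace and stop on an object; the grip force is fixed at half the most. Time passes only in rows, so rows that do not move let the fingers close. It gives the time, the measured TCP pose, the force, the opening and the grip force at its end, in the units of the state.
- manip.state(): the state, without advancing time (a new reading comes with each control period).
- manip.grab_frame(name): name is "side" or "top"; returns (picture, depth): 384x512x3 uint8, red, green, blue; 384x512 float32, m along the optical axis (not along the pixel's ray), 0 where there is no reading.
- manip.camera_params(name): a dict with "camera_matrix" (3x3 intrinsics, pixels), "rvec" (rotation vector, rad) and "tvec" (3), from world to camera coordinates, as OpenCV has them. Camera axes: x right, y down, z forward; pixel columns grow to the right and rows downward; lengths in m; the calibration is good to about 2 mm. A picture is of the moment at which its call begins. camera_params takes no time and is no camera call.
- manip.job_done(): hands the job in; it is judged then, once.
Trained networks look in the newest picture that a camera, given by its name, has taken for a name from the list of things; names that differ only in an ending like _2 or _b are one class to them, and where a whole thing is asked for, a point or a joint stands for the part that bears it (a point fixed in the world has none). Each returns a list of dicts, best first, with "score" (0 to 1); they miss things now and then, are a little off and sometimes report something else, mostly with a low value. They report only what shows in the picture. A call takes as long as a camera call. They do not tell look-alikes from the thing itself.
- manip.look_for(camera, label): "point" ([x, y, z] in m, in world coordinates, good to about 4 mm: the middle of the surface that is visible of it).
The state is a dict: "time": time; "joint_pos": joint angles; "joint_vel": joint speeds; "joint_efforts": joint torques, N m; "tool_pos": TCP position; "tool_rot": TCP orientation; "contact_force": force on the tool from outside, world axes, zero at the start; "ft_torque": the same for the moment, N m; "gripper_width": opening from 0.0 (shut) to 1.0 (fully open); "grasp_force": force on a finger pad.
Only numpy, scipy, OpenCV 4.12 (cv2) and the standard library are available. Lean on these libraries where they do the work, as an engineer would, in place of code of your own. Each camera call takes 0.05 s, during which the arm holds its last target. There are 200 camera calls.

## Working session

There is one attempt and no reset: what is moved stays moved. The work goes in short steps, Python scripts to look and compute and a shell command to move; the robot and the scene stay as the last step left them, time stands still between calls to the robot, and variables do not carry over. Pictures are saved under pics/ and viewed, at most 10 in all, crops included, and the job is handed in when it is done.

```bash
mkdir -p pics
cat > h.py <<'E'
import numpy as np, cv2
from plant import manip
def cam(n):
    p=manip.camera_params(n); R=cv2.Rodrigues(np.array(p["rvec"],float))[0]
    return np.array(p["camera_matrix"]),R,np.array(p["tvec"],float).ravel()
def back(n,u,v,d):
    K,R,t=cam(n); c=np.linalg.inv(K)@np.array([u,v,1.])*d
    return R.T@(c-t)
def cloud(n,d):
    K,R,t=cam(n); v,u=np.mgrid[:d.shape[0],:d.shape[1]]
    c=np.stack([(u-K[0,2])/K[0,0]*d,(v-K[1,2])/K[1,1]*d,d],-1)
    return (c-t)@R
def proj(n,p):
    K,R,t=cam(n); c=K@(R@np.array(p)+t); return c[:2]/c[2]
E
python3 - <<'E'
from h import *
for n in("top","side"):
    im,d=manip.grab_frame(n); cv2.imwrite(f"pics/{n}0.png",cv2.resize(im[...,::-1],None,fx=1.5,fy=1.5)); np.save(n+"0.npy",d); np.save(n+"0i.npy",im)
    for l in("gauge","gold_roll","push_face","pin_top","barrel","roll_far","roll_near"):
        print(n,l,[(np.round(r["point"],3).tolist(),round(r["score"],2),proj(n,r["point"]).astype(int).tolist()) for r in manip.look_for(n,l)])
s=manip.state();print(s["time"],s["tool_pos"],s["tool_rot"],s["gripper_width"])
E
```

```text
top gauge [([0.547, 0.062, 0.012], 0.79, [237, 200])]
top gold_roll [([0.81, 0.038, 0.063], 0.81, [244, 126]), ([0.342, 0.274, 0.066], 0.65, [172, 257]), ([0.56, 0.142, 0.061], 0.62, [213, 194]), ([0.307, 0.433, 0.076], 0.33, [123, 268])]
top push_face [([0.554, -0.011, 0.031], 0.5, [257, 198]), ([0.557, 0.145, 0.071], 0.35, [212, 195])]
top pin_top [([0.305, 0.435, 0.078], 0.48, [122, 268])]
top barrel [([0.551, 0.06, 0.007], 0.9, [237, 199])]
top roll_far [([0.557, 0.141, 0.063], 0.71, [213, 195]), ([0.344, 0.274, 0.065], 0.59, [172, 257])]
top roll_near [([0.806, 0.034, 0.065], 0.97, [245, 126]), ([0.346, 0.271, 0.068], 0.96, [172, 257]), ([0.557, 0.144, 0.066], 0.77, [212, 195]), ([0.549, 0.062, 0.01], 0.32, [237, 200])]
side gauge [([0.542, 0.086, 0.012], 0.71, [254, 223])]
side gold_roll [([0.811, 0.057, 0.066], 0.84, [183, 185]), ([0.559, 0.157, 0.06], 0.74, [241, 230]), ([0.361, 0.299, 0.067], 0.59, [286, 285])]
side push_face [([0.552, -0.004, 0.042], 0.62, [260, 197])]
side pin_top []
side barrel [([0.552, 0.085, 0.01], 0.59, [251, 222]), ([0.559, 0.155, 0.06], 0.38, [241, 229])]
side roll_far [([0.812, 0.057, 0.059], 0.87, [183, 187]), ([0.357, 0.303, 0.066], 0.64, [287, 287]), ([0.558, 0.158, 0.06], 0.57, [241, 230]), ([0.436, 0.005, 0.037], 0.57, [292, 209])]
side roll_near [([0.807, 0.061, 0.064], 0.88, [184, 187]), ([0.359, 0.297, 0.063], 0.72, [287, 286]), ([0.56, 0.155, 0.056], 0.66, [241, 230])]
0.8 [0.22239271 0.58409374 0.25632311] [1.55084749e-05 1.80913514e-01 9.83499008e-01 3.26524588e-05] 0.9955965001597433
```

View pics/top0.png

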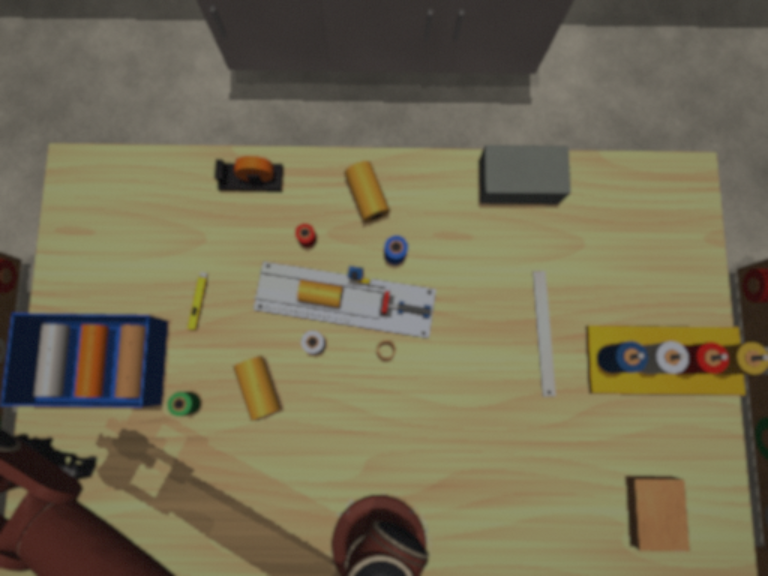

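View pics/side0.png

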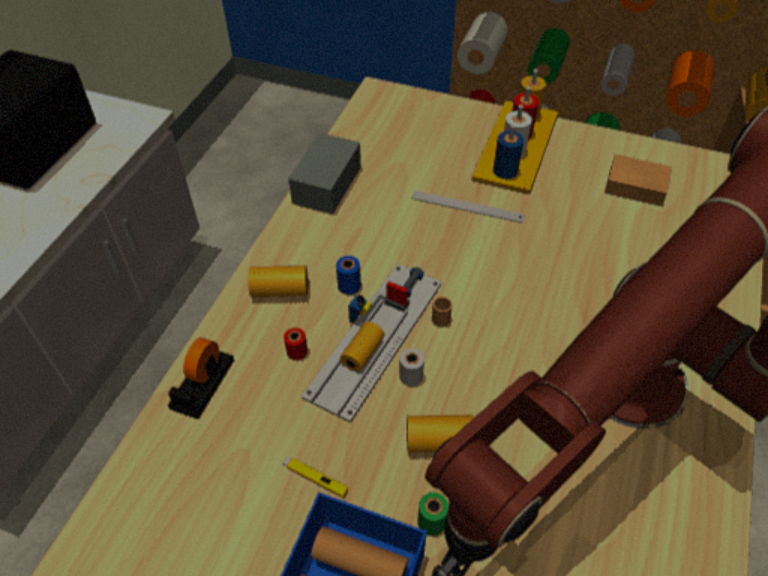

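Top picture (768x576 px): the gauge lies at about (345,300), with the red stop at (387,303) and the barrel at (412,310). Its tower is at (357,274), and gauge +y points left. There are three gold rolls: (320,293) in the bed, (367,191) loose and (257,387) loose. The one in the bed is visibly the smallest and is the one described. I'll confirm it in a crop and fit the gauge pose.

Run:
```python
from h import *
im=np.load("top0i.npy"); d=np.load("top0.npy")
cv2.imwrite("pics/crop0.png",cv2.resize(im[100:290,150:310,::-1],None,fx=3.1,fy=3.1,interpolation=cv2.INTER_CUBIC))
for n in("top","side"):
    d=np.load(n+"0.npy"); im=np.load(n+"0i.npy").astype(int); P=cloud(n,d)
    reg=(d>0)&(P[...,0]>.42)&(P[...,0]<.66)&(P[...,1]>-.16)&(P[...,1]<.31)
    hsv=cv2.cvtColor(im.astype(np.uint8),cv2.COLOR_RGB2HSV).astype(int)
    # base plate: low saturation, low height
    m=reg&(hsv[...,1]<60)&(P[...,2]<.04)&(P[...,2]>.004)
    k,l,st,c=cv2.connectedComponentsWithStats(m.astype(np.uint8)); i=1+np.argmax(st[1:,4]); q=P[l==i]
    print(n,"base",len(q),np.median(q,0).round(4),cv2.minAreaRect(q[:,:2].astype(np.float32)*1000))
    red=reg&((hsv[...,0]<8)|(hsv[...,0]>172))&(hsv[...,1]>130)&(P[...,1]<.1)
    q=P[red]; print("red",len(q),q.mean(0).round(3),q.min(0).round(3),q.max(0).round(3))
    if len(q): t=q[q[:,2]>.068]; print(" redtop",len(t),t.mean(0).round(4),np.ptp(t,0).round(3))
    g=reg&(hsv[...,0]>12)&(hsv[...,0]<25)&(hsv[...,1]>150)&(P[...,2]>.04)
    k,l,st,c=cv2.connectedComponentsWithStats(g.astype(np.uint8)); i=1+np.argmax(st[1:,4]); q=P[l==i]
    print("gold",len(q),q.mean(0).round(4),q.max(0).round(3),cv2.minAreaRect(q[:,:2].astype(np.float32)*1000))
    b=reg&(hsv[...,0]>100)&(hsv[...,0]<125)&(hsv[...,1]>90)&(P[...,2]>.03)
    q=P[b&(P[...,0]<.62)&(P[...,2]>.06)]; print("blue",len(q),q.mean(0).round(4) if len(q) else 0)
```

```text
top base 3286 [0.5447 0.0692 0.0117] ((554.2181396484375, 88.6695556640625), (428.602783203125, 124.63628387451172), 81.53108978271484)
red 41 [ 0.536 -0.007  0.073] [ 0.514 -0.012  0.024] [ 0.559 -0.002  0.086]
 redtop 37 [ 0.5347 -0.0077  0.0784] [0.045 0.01  0.015]
gold 156 [0.5456 0.1469 0.0599] [0.562 0.192 0.069] ((545.371826171875, 146.13870239257812), (92.79561614990234, 19.311185836791992), 80.40231323242188)
blue 42 [0.6056 0.0617 0.0785]
side base 2917 [0.5466 0.1276 0.0129] ((555.0145263671875, 89.37539672851562), (429.98193359375, 124.32988739013672), 81.21646881103516)
red 167 [ 0.538 -0.002  0.061] [ 0.44  -0.055  0.023] [0.599 0.074 0.1  ]
 redtop 69 [ 0.5411 -0.0019  0.0778] [0.083 0.092 0.031]
gold 473 [0.5585 0.1528 0.06  ] [0.595 0.202 0.074] ((562.0029296875, 148.7590789794922), (102.70769500732422, 53.4642448425293), 81.28759002685547)
blue 64 [0.603  0.0736 0.0761]
```

View pics/crop0.png

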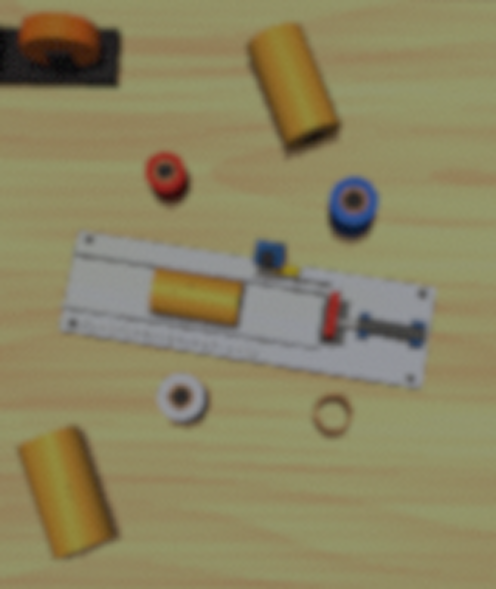

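The crop confirms it: the small gold roll at crop px (196,298) lies in the bed, and the two clearly larger ones are outside it. The gauge origin is about (0.555, 0.0915) with +y along (0.150, 0.989). I'll move behind the stop with the fingers shut.

```bash
python3 -m inch '[[[-0.032,-0.03,0],[0,0,0],0],[[-0.032,-0.03,0],[0,0,0],0],[[-0.032,-0.03,0],[0,0,0],0],[[-0.032,-0.03,0],[0,0,0],0],[[-0.032,-0.03,0],[0,0,0],0],[[-0.032,-0.03,0],[0,0,0],0],[[-0.032,-0.03,0],[0,0,0],0],[[-0.032,-0.03,0],[0,0,0],0]]'
python3 -m inch '[[[-0.032,-0.03,0],[0,0,0],0],[[-0.032,-0.03,0],[0,0,0],0],[[-0.032,-0.03,0],[0,0,0],0],[[-0.032,-0.03,0],[0,0,0],0],[[-0.032,-0.03,0],[0,0,0],0],[[-0.032,-0.03,0],[0,0,0],0],[[-0.032,-0.03,0],[0,0,0],0],[[-0.032,-0.03,0],[0,0,0],0]]'
python3 -m inch '[[[0,0,0],[0,0,0.136],0],[[0,0,0],[0,0,0.136],0],[[0,0,0],[0,0,0.136],0],[[0,0,0],[0,0,0.136],0],[[0,0,0],[0,0,0.136],0]]'
python3 -m inch '[[[0,0,0],[0,0,0.136],0],[[0,0,0],[0,0,0.136],0],[[0,0,0],[0,0,0.136],0],[[0,0,0],[0,0,0.136],0],[[0,0,0],[0,0,0.136],0],[[0,0,0],[0,0,0],0]]'
cat >> h.py <<'E'
from scipy.spatial.transform import Rotation as Ro
O=np.array([.555,.0915,0]); A=np.arctan2(.989,.150)
EY=np.array([np.cos(A),np.sin(A),0]); EX=np.array([EY[1],-EY[0],0])
def rep(tgt=None):
    s=manip.state(); p=np.array(s["tool_pos"]); w=s["tool_rot"]; R=Ro.from_quat([w[1],w[2],w[3],w[0]]).as_matrix()
    print("t",round(s["time"],2),"gauge xyz",[round(float(v),4) for v in((p-O)@EX,(p-O)@EY,p[2])],"F",np.round(s["contact_force"],1),"w",round(s["gripper_width"],2),"j6",np.round(s["joint_pos"],2)[-1])
    print("tool axes in gauge\n",np.round(np.array([EX,EY,[0,0,1]])@R,3))
    if tgt is not None: print("shift tool",np.round(R.T@(O+EX*tgt[0]+EY*tgt[1]+np.array([0,0,tgt[2]])-p),4))
E
python3 -c "
from h import *
rep((0,-.145,.08))"
```

```text
time: 1.6
tool_pos: [0.3767, 0.2671, 0.2566]
tool_rot: [0.0, 0.181, 0.984, 0.0]
contact_force: [0.9, 0.6, -0.2]
gripper_width: 0.004
grasp_force: 0.0
time: 2.4
tool_pos: [0.5306, -0.0486, 0.2565]
tool_rot: [0.0, 0.181, 0.983, 0.0]
contact_force: [0.4, 0.8, 1.4]
gripper_width: -0.005
grasp_force: 0.0
time: 2.9
tool_pos: [0.5301, -0.0468, 0.2564]
tool_rot: [0.0, 0.501, 0.865, 0.0]
contact_force: [-0.5, -0.2, 0.7]
gripper_width: -0.002
grasp_force: 0.0
time: 3.5
tool_pos: [0.5301, -0.0467, 0.2564]
tool_rot: [0.0, 0.759, 0.651, 0.0]
contact_force: [-0.5, 0.1, -1.2]
gripper_width: -0.001
grasp_force: 0.0
t 3.5 gauge xyz [-0.0039, -0.1404, 0.2564] F [-0.5  0.1 -1.2] w -0.0 j6 -0.08
tool axes in gauge
 [[ 0.002  1.     0.   ]
 [ 1.    -0.002 -0.   ]
 [-0.     0.    -1.   ]]
shift tool [-0.0046  0.0039  0.1764]
```

```bash
python3 -m inch '[[[-0.005,0.004,0.03],[0,0,0],0],[[0,0,0.03],[0,0,0],0],[[0,0,0.03],[0,0,0],0],[[0,0,0.03],[0,0,0],0],[[0,0,0.026],[0,0,0],0],[[0,0,0.015],[0,0,0],0],[[0,0,0.015],[0,0,0],0],[[0,0,0],[0,0,0],0]]'
python3 - <<'E'
from h import *
rep()
im,d=manip.grab_frame("side"); cv2.imwrite("pics/s1.png",cv2.resize(im[150:290,190:330,::-1],None,fx=4,fy=4,interpolation=cv2.INTER_CUBIC))
E
```

```text
time: 4.3
tool_pos: [0.5321, -0.052, 0.0785]
tool_rot: [-0.001, 0.759, 0.651, -0.001]
contact_force: [0.2, 0.1, -0.8]
gripper_width: -0.006
grasp_force: 0.0
t 4.3 gauge xyz [-0.0011, -0.1453, 0.0785] F [ 0.2  0.1 -0.8] w -0.01 j6 -0.08
tool axes in gauge
 [[ 0.002  1.    -0.003]
 [ 1.    -0.002  0.   ]
 [ 0.    -0.003 -1.   ]]
```

View pics/s1.png

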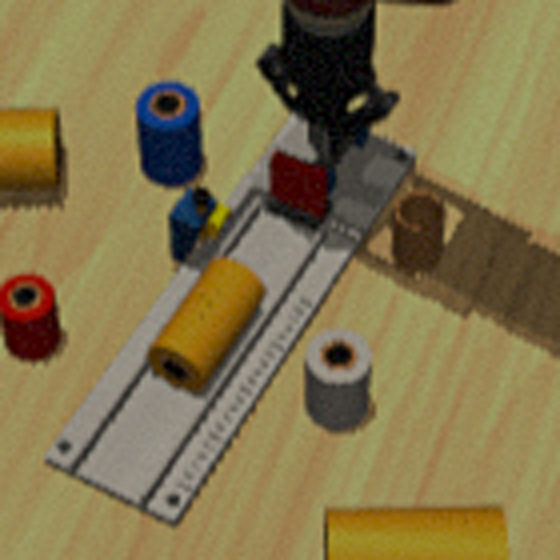

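The side crop (4x) shows the shut fingertips just behind the red plate, which is at (300,185). The gold roll is at (205,325) and the tower at (190,225). The gripper's knuckles look wide, so I'll check their height and extent against the pin knob.

Run:
```python
from h import *
for n in("side","top"):
    im,d=manip.grab_frame(n); P=cloud(n,d)[d>0]; p=np.array(manip.state()["tool_pos"])
    g=np.c_[(P-O)@EX,(P-p)@EY,P[:,2]]
    m=(abs(g[:,0])<.09)&(abs(g[:,1])<.06)&(g[:,2]>.085)&(g[:,2]<.19); g=g[m]
    for z in np.arange(.085,.19,.012):
        q=g[(g[:,2]>=z)&(g[:,2]<z+.012)]
        if len(q)>2: print(n,round(z,3),len(q),"x",np.percentile(q[:,0],[3,97]).round(3),"y",np.percentile(q[:,1],[3,97]).round(3))
```

```text
side 0.085 13 x [-0.021  0.024] y [0.007 0.04 ]
side 0.097 41 x [-0.03   0.031] y [-0.007  0.017]
side 0.109 53 x [-0.034  0.04 ] y [-0.007  0.016]
side 0.121 57 x [-0.047  0.048] y [-0.002  0.021]
side 0.133 76 x [-0.06   0.052] y [0.002 0.02 ]
side 0.145 103 x [-0.059  0.057] y [-0.008  0.023]
side 0.157 41 x [-0.046  0.037] y [-0.001  0.023]
side 0.169 17 x [-0.04  -0.028] y [-0.004  0.016]
side 0.181 22 x [-0.038  0.017] y [0.002 0.039]
top 0.121 4 x [-0.047 -0.034] y [0.006 0.011]
top 0.133 13 x [-0.053 -0.042] y [-0.012  0.009]
top 0.145 16 x [-0.057 -0.046] y [-0.011  0.008]
top 0.157 10 x [-0.046 -0.04 ] y [-0.008  0.006]
top 0.169 5 x [-0.042 -0.039] y [-0.011  0.007]
top 0.181 9 x [-0.04  -0.025] y [-0.02   0.027]
```

At knob height the knuckles reach at most x = 40 mm, so they clear the knob, and they also stay behind it in y. I'll push now.

```bash
python3 -m inch '[[[0.012,0.001,0],[0,0,0],0],[[0.012,0,0],[0,0,0],0],[[0.012,0,0],[0,0,0],0],[[0.012,0,0],[0,0,0],0],[[0.012,0,0],[0,0,0],0],[[0.01,0,0],[0,0,0],0],[[0,0,0],[0,0,0],0]]'
python3 -c "
from h import *
rep()"
```

```text
time: 5.15
tool_pos: [0.5456, 0.0163, 0.0815]
tool_rot: [0.002, 0.758, 0.652, -0.001]
contact_force: [-2.3, -8.0, 3.6]
gripper_width: 0.0
grasp_force: 4.0
t 5.15 gauge xyz [0.0019, -0.0757, 0.0815] F [-2.3 -8.   3.6] w 0.0 j6 0.05
tool axes in gauge
 [[ 0.     1.     0.002]
 [ 1.    -0.    -0.004]
 [-0.004  0.002 -1.   ]]
```

```bash
python3 -m inch '[[[0.008,-0.002,0.001],[0,0,0],0],[[0.006,0,0],[0,0,0],0],[[0.005,0,0],[0,0,0],0],[[0.004,0,0],[0,0,0],0],[[0,0,0],[0,0,0],0]]'
python3 -c "
from h import *
rep()"
```

```text
time: 5.65
tool_pos: [0.5487, 0.0386, 0.0816]
tool_rot: [0.004, 0.759, 0.652, 0.0]
contact_force: [2.3, -11.4, 3.6]
gripper_width: 0.0
grasp_force: 4.9
t 5.65 gauge xyz [0.0018, -0.0533, 0.0816] F [  2.3 -11.4   3.6] w 0.0 j6 0.09
tool axes in gauge
 [[ 0.001  1.     0.006]
 [ 1.    -0.001 -0.005]
 [-0.005  0.006 -1.   ]]
```

Still spring force only; I'll continue to the end stop.

```bash
python3 -m inch '[[[0.004,0,0],[0,0,0],0],[[0.003,0,0],[0,0,0],0],[[0,0,0],[0,0,0],0]]'; python3 -m inch '[[[0.003,0,0],[0,0,0],0],[[0.002,0,0],[0,0,0],0],[[0,0,0],[0,0,0],0]]'
python3 -c "
from h import *
rep()"
```

```text
time: 5.95
tool_pos: [0.5496, 0.0442, 0.0816]
tool_rot: [0.005, 0.758, 0.652, -0.001]
contact_force: [0.5, -14.4, 3.7]
gripper_width: 0.001
grasp_force: 7.0
time: 6.25
tool_pos: [0.5497, 0.0447, 0.0817]
tool_rot: [0.008, 0.758, 0.652, -0.005]
contact_force: [-3.8, -31.3, 7.6]
gripper_width: 0.003
grasp_force: 15.6
t 6.25 gauge xyz [0.0018, -0.0471, 0.0817] F [ -3.8 -31.3   7.6] w 0.0 j6 0.11
tool axes in gauge
 [[-0.     1.     0.005]
 [ 1.     0.    -0.018]
 [-0.018  0.005 -1.   ]]
```

The force jumped to 31 N at the expected 70 mm, so this is the end stop. I'll retreat, rise and look.

```bash
python3 -m inch '[[[-0.01,0,0],[0,0,0],0],[[-0.015,0,0],[0,0,0],0],[[-0.015,0,0],[0,0,0],0],[[-0.015,0,0],[0,0,0],0],[[-0.02,0,0],[0,0,0],0],[[0,0,0],[0,0,0],0],[[0,0,0],[0,0,0],0],[[0,0,0],[0,0,0],0]]'
python3 - <<'E'
from h import *
rep((0,.19,.2))
im,d=manip.grab_frame("side"); cv2.imwrite("pics/s2.png",cv2.resize(im[150:290,190:330,::-1],None,fx=4,fy=4,interpolation=cv2.INTER_CUBIC))
E
```

```text
time: 7.05
tool_pos: [0.5368, -0.0216, 0.0792]
tool_rot: [-0.0, 0.759, 0.651, 0.0]
contact_force: [-0.3, 0.3, -0.4]
gripper_width: -0.002
grasp_force: 0.0
t 7.05 gauge xyz [-0.0011, -0.1145, 0.0792] F [-0.3  0.3 -0.4] w -0.0 j6 -0.03
tool axes in gauge
 [[ 0.002  1.    -0.   ]
 [ 1.    -0.002  0.001]
 [ 0.001 -0.    -1.   ]]
shift tool [ 0.3046  0.0005 -0.1207]
```

View pics/s2.png

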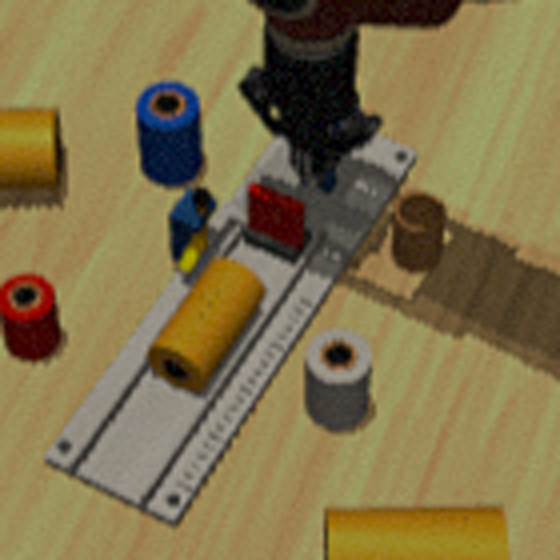

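The crop shows the red plate now at (277,215), with the ramp past the tower, so it sprang back from the end and latched, and the fingers are clear. Next I go up, over the roll, and down beyond its far end.

```bash
python3 -m inch '[[[-0.005,0,-0.02],[0,0,0],0],[[0,0,-0.03],[0,0,0],0],[[0,0,-0.035],[0,0,0],0],[[0,0,-0.035],[0,0,0],0],[[0.03,0,0],[0,0,0],0],[[0.04,0,0],[0,0,0],0],[[0.04,0,0],[0,0,0],0],[[0.04,0,0],[0,0,0],0]]'
python3 -m inch '[[[0.04,0,0],[0,0,0],0],[[0.04,0,0],[0,0,0],0],[[0.04,0,0],[0,0,0],0],[[0.01,0,0],[0,0,0],0],[[0,0,0],[0,0,0],0]]'
python3 - <<'E'
from h import *
rep((0,.16,.058))
im,d=manip.grab_frame("side"); cv2.imwrite("pics/s3.png",cv2.resize(im[130:290,170:330,::-1],None,fx=3.7,fy=3.7,interpolation=cv2.INTER_CUBIC))
E
```

```text
time: 7.9
tool_pos: [0.5589, 0.1231, 0.1995]
tool_rot: [0.0, 0.759, 0.651, 0.0]
contact_force: [0.9, 0.3, 0.4]
gripper_width: -0.001
grasp_force: 0.0
time: 8.4
tool_pos: [0.5783, 0.2512, 0.1989]
tool_rot: [-0.0, 0.758, 0.652, -0.0]
contact_force: [0.4, -0.1, 0.7]
gripper_width: 0.002
grasp_force: 0.0
t 8.4 gauge xyz [-0.0009, 0.1614, 0.1989] F [ 0.4 -0.1  0.7] w 0.0 j6 0.44
tool axes in gauge
 [[-0.001  1.    -0.001]
 [ 1.     0.001 -0.   ]
 [-0.    -0.001 -1.   ]]
shift tool [-0.0013  0.001   0.1409]
```

View pics/s3.png

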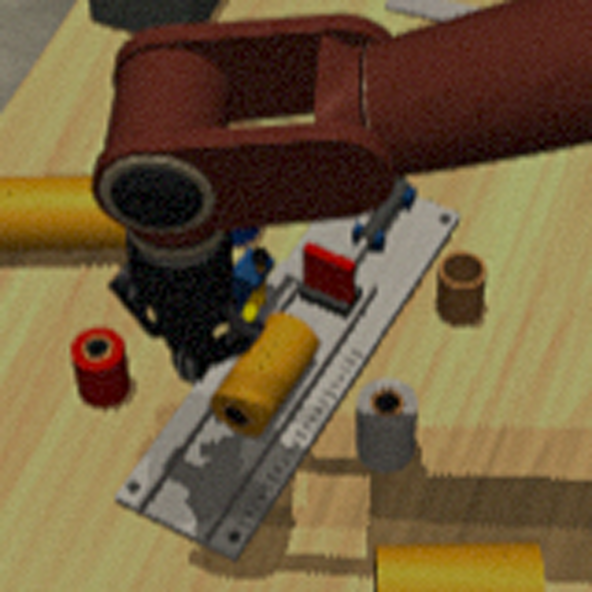

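The crop shows the stop still latched at (330,275) and the gold roll at (265,375) untouched. The gripper is above the open end of the bed, so I'll descend, then push.

```bash
python3 -m inch '[[[-0.001,0.001,0.03],[0,0,0],0],[[0,0,0.03],[0,0,0],0],[[0,0,0.03],[0,0,0],0],[[0,0,0.025],[0,0,0],0],[[0,0,0.015],[0,0,0],0],[[0,0,0.01],[0,0,0],0],[[0,0,0],[0,0,0],0]]'
python3 -m inch '[[[-0.01,0,0],[0,0,0],0],[[-0.01,0,0],[0,0,0],0],[[-0.01,0,0],[0,0,0],0],[[-0.008,0,0],[0,0,0],0],[[-0.008,0,0],[0,0,0],0],[[-0.008,0,0],[0,0,0],0],[[-0.008,0,0],[0,0,0],0],[[0,0,0],[0,0,0],0]]'
python3 -c "
from h import *
rep((0,.057,.058))"
```

```text
time: 9.15
tool_pos: [0.579, 0.2473, 0.0582]
tool_rot: [-0.0, 0.759, 0.651, -0.001]
contact_force: [-0.0, 0.1, 0.5]
gripper_width: -0.003
grasp_force: 0.0
time: 9.95
tool_pos: [0.5701, 0.1859, 0.0594]
tool_rot: [0.0, 0.759, 0.651, -0.0]
contact_force: [0.5, -0.4, 0.4]
gripper_width: -0.003
grasp_force: 0.0
t 9.95 gauge xyz [0.0008, 0.0956, 0.0594] F [ 0.5 -0.4  0.4] w -0.0 j6 0.35
tool axes in gauge
 [[ 0.003  1.     0.   ]
 [ 1.    -0.003 -0.001]
 [-0.001  0.    -1.   ]]
shift tool [-0.0386 -0.0007  0.0015]
```

```bash
python3 -m inch '[[[-0.007,0,0],[0,0,0],0],[[-0.007,0,0],[0,0,0],0],[[-0.006,0,0],[0,0,0],0],[[-0.006,0,0],[0,0,0],0],[[0,0,0],[0,0,0],0]]'
python3 -m inch '[[[-0.003,0,0],[0,0,0],0],[[-0.003,0,0],[0,0,0],0]]'
python3 - <<'E'
from h import *
rep()
im,d=manip.grab_frame("side"); cv2.imwrite("pics/s4.png",cv2.resize(im[150:290,190:330,::-1],None,fx=4,fy=4,interpolation=cv2.INTER_CUBIC))
E
```

```text
time: 10.45
tool_pos: [0.5659, 0.1601, 0.0591]
tool_rot: [0.0, 0.759, 0.651, -0.001]
contact_force: [1.0, 1.0, 0.5]
gripper_width: -0.001
grasp_force: 0.0
time: 10.65
tool_pos: [0.5651, 0.1552, 0.0591]
tool_rot: [-0.0, 0.759, 0.651, -0.0]
contact_force: [1.1, 2.1, 0.4]
gripper_width: -0.001
grasp_force: 1.2
t 10.65 gauge xyz [0.0004, 0.0645, 0.0591] F [1.1 2.1 0.4] w -0.0 j6 0.29
tool axes in gauge
 [[ 0.002  1.    -0.   ]
 [ 1.    -0.002  0.   ]
 [ 0.    -0.    -1.   ]]
```

View pics/s4.png

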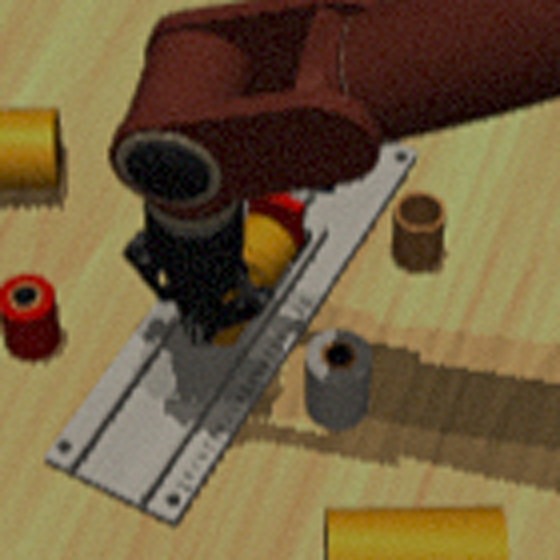

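The crop shows the gold roll at (270,250) close to the red plate at (290,212). I'll creep on until the force rises.

```bash
for i in 1; do python3 -m inch '[[[-0.003,0,0],[0,0,0],0],[[-0.002,0,0],[0,0,0],0],[[0,0,0],[0,0,0],0]]'; done; python3 -m inch '[[[-0.002,0,0],[0,0,0],0],[[0,0,0],[0,0,0],0]]'
python3 -c "
from h import *
rep()"
```

```text
time: 11.0
tool_pos: [0.5643, 0.1499, 0.0591]
tool_rot: [0.0, 0.759, 0.651, -0.0]
contact_force: [0.1, 0.4, -0.5]
gripper_width: 0.0
grasp_force: 0.3
time: 11.2
tool_pos: [0.564, 0.1481, 0.0591]
tool_rot: [0.0, 0.759, 0.651, -0.0]
contact_force: [-0.3, 1.3, -0.4]
gripper_width: 0.001
grasp_force: 0.4
t 11.2 gauge xyz [0.0004, 0.0573, 0.0591] F [-0.3  1.3 -0.4] w 0.0 j6 0.28
tool axes in gauge
 [[ 0.003  1.    -0.   ]
 [ 1.    -0.003 -0.   ]
 [-0.    -0.    -1.   ]]
```

```bash
python3 -m inch '[[[-0.002,0,0],[0,0,0],0],[[0,0,0],[0,0,0],0]]'; python3 -m inch '[[[-0.002,0,0],[0,0,0],0],[[0,0,0],[0,0,0],0]]'; python3 -m inch '[[[-0.001,0,0],[0,0,0],0],[[0,0,0],[0,0,0],0]]'
python3 -c "
from h import *
rep()"
```

```text
time: 11.4
tool_pos: [0.5637, 0.1464, 0.0591]
tool_rot: [-0.0, 0.759, 0.651, -0.0]
contact_force: [-0.2, 1.8, -0.9]
gripper_width: 0.001
grasp_force: 1.0
time: 11.6
tool_pos: [0.5634, 0.146, 0.0593]
tool_rot: [-0.001, 0.759, 0.651, 0.001]
contact_force: [-1.1, 8.6, -1.7]
gripper_width: -0.0
grasp_force: 4.2
time: 11.8
tool_pos: [0.5634, 0.1459, 0.0594]
tool_rot: [-0.002, 0.759, 0.651, 0.002]
contact_force: [0.8, 11.2, -1.4]
gripper_width: 0.002
grasp_force: 5.7
t 11.8 gauge xyz [0.0001, 0.055, 0.0594] F [ 0.8 11.2 -1.4] w 0.0 j6 0.27
tool axes in gauge
 [[ 0.003  1.    -0.   ]
 [ 1.    -0.003  0.005]
 [ 0.005 -0.    -1.   ]]
```

The motion has stalled with the force rising to 11 N, so the roll is against the latched stop. I'll back off along the axis, rise clear and check.

```bash
python3 -m inch '[[[0.01,0,0],[0,0,0],0],[[0.025,0,0],[0,0,0],0],[[0.035,0,0],[0,0,0],0],[[0.03,0,-0.005],[0,0,0],0],[[0,0,-0.03],[0,0,0],0],[[0,0,-0.04],[0,0,0],0],[[0.03,0,-0.04],[0,0,0],0],[[0.04,0,-0.03],[0,0,0],0]]'; python3 -m inch '[[[0.04,0,-0.03],[0,0,0],0],[[0.04,0,0],[0,0,0],0],[[0.04,0,0],[0,0,0],0],[[0.03,0,0],[0,0,0],0],[[0,0,0],[0,0,0],0],[[0,0,0],[0,0,0],0]]'
python3 - <<'E'
from h import *
rep()
im,d=manip.grab_frame("top"); a=cv2.resize(im[170:240,160:300,::-1],None,fx=4,fy=4,interpolation=cv2.INTER_CUBIC)
im,d=manip.grab_frame("side"); b=cv2.resize(im[150:220,190:330,::-1],None,fx=4,fy=4,interpolation=cv2.INTER_CUBIC)
cv2.imwrite("pics/f.png",np.vstack([a,b]))
E
```

```text
time: 12.6
tool_pos: [0.5905, 0.311, 0.2077]
tool_rot: [0.001, 0.76, 0.65, 0.001]
contact_force: [1.5, 0.4, 0.4]
gripper_width: -0.004
grasp_force: 0.0
time: 13.2
tool_pos: [0.6121, 0.4598, 0.2337]
tool_rot: [0.001, 0.759, 0.651, -0.001]
contact_force: [0.5, -0.1, -0.3]
gripper_width: -0.0
grasp_force: 0.0
t 13.2 gauge xyz [0.0012, 0.3727, 0.2337] F [ 0.5 -0.1 -0.3] w -0.0 j6 0.7
tool axes in gauge
 [[ 0.002  1.    -0.   ]
 [ 1.    -0.002 -0.002]
 [-0.002 -0.    -1.   ]]
```

View pics/f.png

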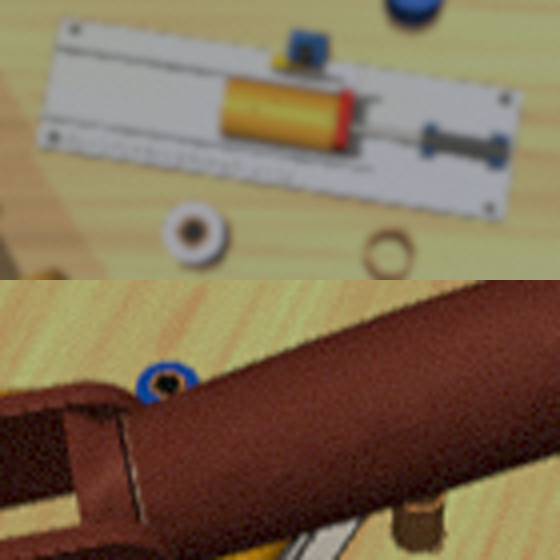

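The top crop shows the gold roll (220–340, 115) lying against the red plate at (346,120), in the bed, and the stop latched. I'll hand it in.

```bash
python3 -c "
from plant import manip
print(manip.job_done())"
```

```text
the job is handed in; nothing more can be done
None
```

The red stop was pushed to its end and latched at mid position, and the gold roll now rests against it in the bed; I handed the job in at about 13 s, and the hand-in call gave no verdict.

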